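# Recommission a countertop water filter: lid shut, valve seated, then opened to its marker

### The arm

A 6-joint arm with a two-finger parallel gripper is mounted at the origin on the work surface. World frame = base frame: x ahead of the robot, y to its left, z up, the work surface at z = 0. Lengths are in m, angles in rad, forces in N, time in s.
With the tool pointing down it reaches from about 0.3 to 0.775 m from the base axis. Payload 14.6 kg.
Tool frame: the origin (TCP) lies on the centre line of the jaws, within the pads' length; the fingertips stand 19 mm ahead of it and the grasp point (between the pads) is the TCP; z points along the fingers, y is the direction in which the jaws open and shut (so a half turn about z gives the same grasp; the last joint's range is limited). The gripper opens to 94 mm and grips with 3 to 60 N. Pads are 16 mm wide; open, the fingers measure 119 mm over their backs; the gripper's body (75 mm by 177 mm) begins 78 mm behind the grasp point.
Start: joints at [-1.362, 0.3, 1.521, -0, 1.321, -0.067], TCP at [0.15, -0.529, 0.224] pointing down, gripper open.
Joint ranges: [-3.03, 3.03], [-0.79, 2.21], [0.23, 2.52], [-1.04, 4.18], [0, 3.07], [-2.55, 2.55]. Speed limits (rad/s): [2.22, 2.22, 2.57, 3.14, 3.14, 3.14].

### API

Orientations are given as [roll, pitch, yaw] about the fixed x, y, z axes, in that order (R = Rz(yaw) Ry(pitch) Rx(roll)).
In Python, from station import ctrl gives the robot as it stands. The module is installed in compiled form; this text tells all that it offers.
- The arm moves only by the shell command python3 -m creep 'ROWS' [FORCE]. ROWS is a JSON object of lists of equal length, an entry for each row: "translation": the shift along the world's x, y, z in mm, a list of three; "yaw": the turn about the world's z in rad; "gripper": the closure in counts, from 0 (fully open) to 255 (shut). A call has 1 to 5 rows; each row is the pose to reach, as a shift and turn from the pose measured when the call began; what a row does not reach only later rows make up. A row lasts 1/12 s, in which the tool goes at most 41.7 mm and 7.16 degrees, less where a joint would pass 70% of its speed; a pose out of reach is approached as far as the arm can. A call with a gripper value outside its range is refused whole. The fingers move at their own pace and stop on an object; FORCE is the grip in N (left out, the last holds). Time passes only in rows, so rows that repeat a pose let the fingers close. It gives the time, the measured TCP pose, the force and the opening at its end, in the units of the state.
- ctrl.get_obs(): the state, without advancing time (a new reading comes with each control period).
- ctrl.camera(name): name is "scene" or "top" or "wrist"; returns a dict with "pixels" (480x640x3 uint8, red, green, blue), "depth" (480x640 float32, m along the optical axis (not along the pixel's ray), 0 where there is no reading), "fx", "fy", "cx", "cy" (pixels), "R" (3x3) and "t" (3): a world point X has camera coordinates R X + t; the wrist camera has in their place "tool_from_camera" (4x4, takes a point from camera to tool coordinates, whose origin is the TCP and whose axes are the flange's). Camera axes: x right, y down, z forward; pixel columns grow to the right and rows downward; lengths in m; the calibration is good to about 2 mm. A picture is of the moment at which its call begins: read the wrist's pose just before it.
- ctrl.hand_in(): hands the job in, once; it reports no verdict.
The state is a dict: "time_s": time; "qpos": joint angles; "joint_vel": joint speeds; "tau": joint torques, N m; "ee_pos": TCP position; "eef_rot": TCP orientation; "force": force on the tool from outside, world axes, zero at the start; "moment": the same for the moment, N m; "grip_width": finger opening in m.
Only numpy, scipy, OpenCV 4.12 (cv2) and the standard library are available. Lean on these libraries where they do the work, as an engineer would, in place of code of your own. Each camera call takes 0.05 s, during which the arm holds its last target. There are 200 camera calls.

### The job

The water filter has its new cartridge in: first push the blue lid fully shut. Then turn the red valve handle clockwise until it is fully closed against its stop, and after that open it again (anticlockwise) until its white nose points at the orange marker on the dial. Leave the lid shut, let go of the handle, and do not disturb the other things on the counter.

Things in the scene. Friction and masses are not known exactly. Their poses are not given: they have to be found in the camera images.
- unit: White water filter, fixed, on a grey base 220 (x) x 370 (y) x 14 mm; origin under the base's centre, x away from the robot at yaw 0, z up. Left (+y): chamber 150 x 150 mm, rim at height 110 mm, centre x 0, y +95 mm, cartridge inside. Right: a 140 mm square valve panel centred at (-30, -100, 95) mm; its outward normal leans 0.42 rad (24 deg) from vertical towards the unit's -x (the robot).
- valve_grip (a point): Centre of the red valve handle, on its turning axis, 44 mm out from the panel; (-48, -100, 135) mm in the unit's frame. A bar 72 mm long, 14 mm wide (grip across this), 24 mm high, on a 26 mm round stem, 32 mm free below the bar. Axes turn with it: z is the turning axis out of the panel; the bar lies along x, its white nose (10 mm wide, sticking out 9 mm) at the +x end.
- valve (a joint): Valve angle in rad. 0 = fully closed against a hard stop (nose straight up the slope, away from the robot); grows anticlockwise as seen from outside the panel; hard stop at 2.6. Stays where left; stiff: about 0.2 to 0.3 N m to turn. Starts partly open, 0.35 to 0.8.
- marker_tip (a point): Centre of the orange marker tab, 14 x 26 mm, on the dial round the valve, 60 mm from the turning axis and 7 mm out from the panel; it cannot be felt or knocked. Its x axis points from the turning axis to the tab (so the valve is set when the handle's x and this x are parallel).
- marker (a joint): Angle of the orange marker in rad, with the same zero and direction as joint valve (valve is set when the two are equal). Between 1.5 and 2.1; does not move in use.
- lid (a joint): Angle of the blue chamber lid in rad: 0 = fully shut (flat on the rim), grows as its near edge goes up and away from the robot. A stiff hinge holds it where it is left (about 0.25 N m plus its weight, 180 g). Starts 0.7 to 1.15 open.
- lid_hinge (a point): Middle of the lid's hinge line on the chamber's far (+x) rim, at (75, 95, 110) mm in the unit's frame; the line runs along the unit's y. Its axes turn with the lid: the lid reaches 150 mm along -x from here, is 150 mm wide and 8 mm thick (outer face at z = +8 mm), with a tab 50 mm wide that sticks out 18 mm past its free edge.
- pipe_bar (a point): Middle of the level bar of a steel feed pipe, 16 mm thick, that makes a hoop over the valve; (-18, -101, 320) mm in the unit's frame, the bar along y, 178 mm long. Its ends lead back and down to uprights at x 60 mm, y -190 and -12 mm. It is nearly straight above the handle and blocks a vertical tool: come in along the panel's normal.
- lid_edge (a point): Middle of the lid's free edge on its outer face, 150 mm from the hinge; axes as lid_hinge.
- mug: Bystander: blue ceramic mug, 80 mm wide, 90 mm high, in front of the filter; origin under its centre.
- old_cartridge: Bystander: used filter cartridge standing on end, 60 mm wide, 74 mm high; origin under its centre.
- jar_a: Bystander: amber jar with red cap, 52 mm wide, 100 mm high; origin under its centre.
- jar_b: Bystander: terracotta-coloured jar with green cap, 52 mm wide, 100 mm high; origin under its centre.
- can: Bystander: can with yellow label, 66 mm wide, 110 mm high; origin under its centre.
- bowl: Bystander: white bowl, 150 mm wide, 60 mm high; origin under its centre.

How it is judged:
On the way, in this order (a step that is already met when the one before it is completed fails the run):
1. the lid is fully shut (value of joint lid below 0.04 rad), for 0.2 s.
2. the valve is fully closed against its stop, with the lid shut (value of joint valve below 0.05 rad and value of joint lid below 0.04 rad), for 0.2 s.
At the end, for the whole second after the job is handed in: The valve handle points at the orange marker within 0.12 rad (7 degrees) and is at rest, and the lid is fully shut (within 0.04 rad) (angle between the x axis of valve_grip and the x axis of marker_tip, either way round below 0.12 rad and value of joint lid below 0.04 rad and velocity of joint valve between -0.05 and 0.05 rad/s); the robot touches nothing.
It fails at once if one of the other things on the counter (mug, old cartridge, jars, can, bowl) is moved more than 40 mm (distance of any of mug, old_cartridge, jar_a, jar_b, can, bowl from where it was at the start of the episode above 0.04 m).
It also fails if it takes over 61 s, if anything falls off the work surface, if the arm or the gripper's body presses on something with over 40 N, if the wrist force passes 120 N, or if a joint passes its speed limit or range.

## Working session

There is one attempt and no reset: what is moved stays moved. The work goes in short steps, Python scripts to look and compute and a shell command to move; the robot and the scene stay as the last step left them, time stands still between calls to the robot, and variables do not carry over. Pictures are saved under pics/ and viewed, about 8 in all and at most 12, crops included, and the job is handed in when it is done.

```bash
mkdir -p pics; cat > h.py <<'E'
import numpy as np,cv2,pickle
from station import ctrl
def grab(n):
    o=ctrl.get_obs(); c=ctrl.camera(n); c['obs']=o
    pickle.dump(c,open(f'{n}.pkl','wb')); return c
def world(c):
    d=c['depth']; v,u=np.mgrid[:480,:640]
    P=np.stack([(u-c['cx'])/c['fx']*d,(v-c['cy'])/c['fy']*d,d],-1)
    W=(P-np.asarray(c['t']).ravel())@np.asarray(c['R']); W[d==0]=np.nan; return W
E
python3 - <<'E'
from h import *
for n in('top','scene'):
    c=grab(n); cv2.imwrite(f'pics/{n}0.png',c['pixels'][...,::-1])
print(ctrl.get_obs())
E
```

```text
{'time_s': 0.1, 'qpos': array([-1.36159652e+00,  3.00408898e-01,  1.52147751e+00, -3.51812861e-05,
        1.32068770e+00, -6.65903248e-02]), 'joint_vel': array([ 0.00068583, -0.00069819, -0.00221723,  0.00052876,  0.00116742,
        0.00098397]), 'tau': array([ 4.14485726e-05, -5.32644618e+01, -3.53284657e+01,  7.08971615e-02,
        2.34898907e-02, -6.33384502e-05]), 'ee_pos': array([ 0.14972198, -0.529024  ,  0.22396425]), 'eef_rot': array([-3.14061111e+00, -3.13045743e-05,  2.75798843e-01]), 'force': array([-0.75737192,  0.67669806,  0.74178905]), 'moment': array([-0.02374425, -0.00315999,  0.01342744]), 'grip_width': 0.0940728149930839}
```

View pics/top0.png

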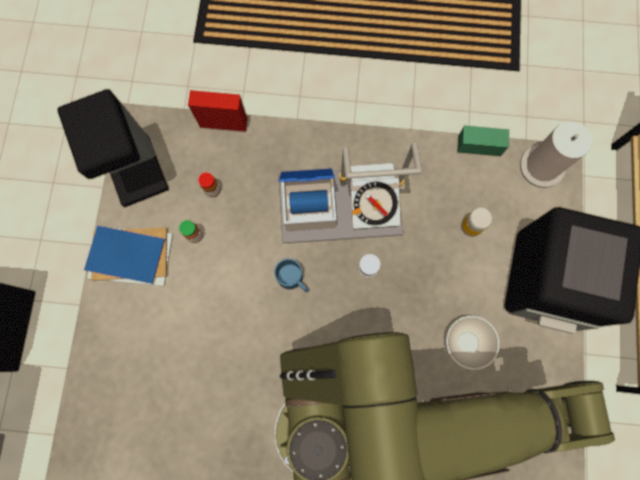

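View pics/scene0.png

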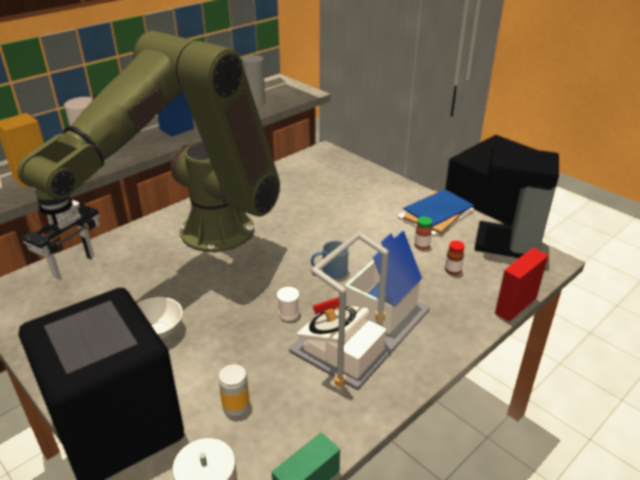

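```bash
python3 - <<'E'
from h import *
c=pickle.load(open('top.pkl','rb')); W=world(c); im=c['pixels']
z=W[...,2]; m=np.zeros(z.shape,bool); m[150:255,265:425]=1
b=m&(z>.008)&(z<.02)
print(b.sum(), np.nanmedian(z[b]))
r=cv2.minAreaRect(W[b][:,:2].astype(np.float32)); print(r)
hsv=cv2.cvtColor(im,cv2.COLOR_RGB2HSV).astype(int)
H,S,V=hsv[...,0],hsv[...,1],hsv[...,2]
for n,k in dict(red=(H<6)|(H>174),orange=(H>8)&(H<20),blue=(H>95)&(H<125)).items():
    q=m&k&(S>(170 if n!='orange' else 190))&(V>80)
    p=W[q]; print(n,q.sum(),np.argwhere(q).mean(0)[::-1],np.nanmedian(p,0),np.nanmin(p,0),np.nanmax(p,0))
    cv2.imwrite('x.png',q*255)
for n,(u,v) in dict(mug=(289,272),cart=(370,264),bowl=(473,343)).items(): print(n,W[v,u])
print(c['t'],c['R'])
big=cv2.resize(im[150:270,260:420],None,fx=5,fy=5,interpolation=cv2.INTER_CUBIC); cv2.imwrite('pics/crop1.png',big[...,::-1])
E
```

```text
2644 0.013443232761154092
((0.6835860013961792, -0.009851038455963135), (0.3322344422340393, 0.4933730959892273), 6.250557899475098)
red 70 [377.44285714 205.92857143] [ 0.6361992  -0.10251063  0.14574759] [ 0.61484329 -0.13008919  0.13150307] [ 0.6540125  -0.07724783  0.16155475]
orange 28 [358.42857143 210.        ] [ 0.63178333 -0.04835117  0.09373469] [ 0.62251279 -0.10029536  0.08773937] [ 0.64966346 -0.03779195  0.14887654]
blue 432 [306.76157407 178.43287037] [0.68508632 0.09898913 0.19303132] [0.61790849 0.03005053 0.06534638] [0.73073188 0.17661452 0.25942547]
mug [0.44554987 0.13569648 0.00758945]
cart [ 0.48064689 -0.10026097  0.07501072]
bowl [ 0.28817887 -0.42247962  0.00865538]
[-0.02517279  0.53743387  1.50114395] [[ 0.09487432 -0.99548263  0.0036335 ]
 [-0.97195585 -0.09341982 -0.21581141]
 [ 0.21517595  0.01694336 -0.97642831]][ WARN:0@0.814] global loadsave.cpp:1063 imwrite_ Unsupported depth image for selected encoder is fallbacked to CV_8U.
```

View pics/crop1.png

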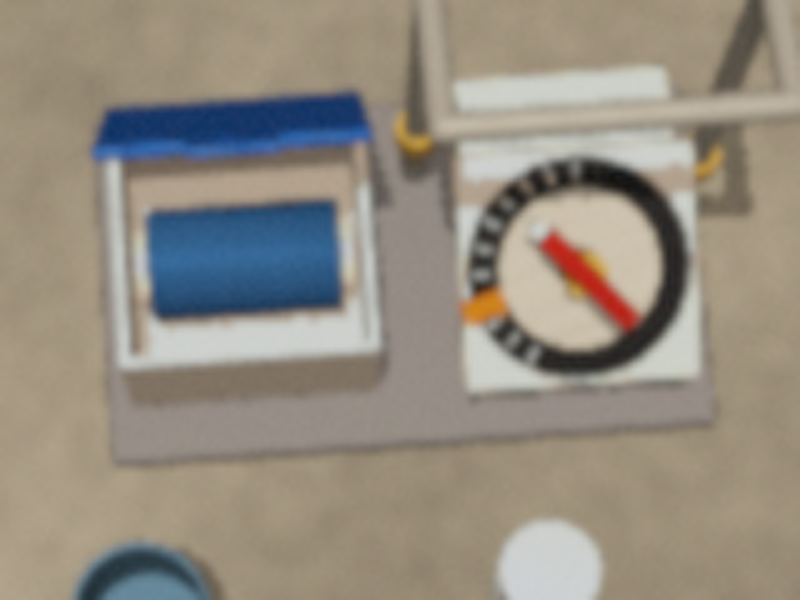

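```bash
cat >> h.py <<'E'
from scipy.optimize import least_squares
def Rz(a): return np.array([[np.cos(a),-np.sin(a),0],[np.sin(a),np.cos(a),0],[0,0,1]])
s,co=np.sin(.42),np.cos(.42); Rp=np.array([[co,0,-s],[0,1,0],[s,0,co]])  # panel->unit
PC=np.array([-.030,-.1,.095])
def proj(c,X):
    q=np.asarray(X)@np.asarray(c['R']).T+np.asarray(c['t']).ravel()
    return np.stack([c['fx']*q[:,0]/q[:,2]+c['cx'],c['fy']*q[:,1]/q[:,2]+c['cy']],-1)
def onplane(c,px,pt,n):
    R=np.asarray(c['R']);o=-R.T@np.asarray(c['t']).ravel()
    d=R.T@np.array([(px[0]-c['cx'])/c['fx'],(px[1]-c['cy'])/c['fy'],1]); return o+d*(((pt-o)@n)/(d@n))
E
python3 - <<'E'
from h import *
c=pickle.load(open('top.pkl','rb'))
px=np.array([(113,463),(714,420),(122,368),(382,352),(467,392),(700,378)])/5+[260,150]-.4
pan=lambda x,y:PC+Rp@[x,y,0]
X=np.array([(-.11,.185,.014),(-.11,-.185,.014),(-.075,.17,.11),(-.075,.02,.11),pan(-.07,.07),pan(-.07,-.07)])
f=lambda p:(proj(c,X@Rz(p[2]).T+[p[0],p[1],0])-px).ravel()
r=least_squares(f,[.65,0,0]); print(r.x,r.fun.round(1)); np.save('unit.npy',r.x)
U=Rz(r.x[2]); t=np.array([r.x[0],r.x[1],0])
def ang(p,h):
    q=np.array(p)/5+[260,150]-.4
    n=U@Rp@[0,0,1]; w=onplane(c,q,t+U@(PC+Rp@[0,0,h]),n); l=Rp.T@(U.T@(w-t)-PC); return l.round(4)
for n,p,h in(('nose',(540,230),.044),('tail',(632,328),.056),('mark',(485,306),.007)):
    l=ang(p,h); print(n,l,np.arctan2(l[1],l[0]),np.hypot(l[0],l[1]))
print('grip',t+U@[-.048,-.1,.135],'hinge',t+U@[.075,.095,.11],'bar',t+U@[-.018,-.101,.32])
W=world(c)
L=[]
for p in((235,125),(160,130),(310,120),(230,145),(230,105)):
    w=W[150+p[1]//5,260+p[0]//5]; L.append((U.T@(w-t)).round(3))
print(L)
E
```

```text
[0.6715821  0.00308368 0.16842199] [-0.5  0.4  0.8  0.3 -0.4 -0.1 -0.3 -0.6 -0.1  0.2  0.5 -0.3]
nose [0.0287 0.0261 0.044 ] 0.7379884605002078 0.038793040612975935
tail [-0.0291 -0.022   0.056 ] -2.4942538443388544 0.03648026863936175
mark [-0.018   0.0567  0.007 ] 1.878193799917718 0.059488570330778666
grip [ 0.64102396 -0.10354746  0.135     ] hinge [0.72959634 0.10931149 0.11      ] bar [ 0.67076711 -0.09950451  0.32      ]
[array([0.03 , 0.092, 0.206]), array([0.031, 0.134, 0.204]), array([0.029, 0.051, 0.21 ]), array([0.001, 0.095, 0.257]), array([0.069, 0.095, 0.134])]
```

```bash

python3 -m creep '{"translation":[[0,0,40],[0,0,80],[0,0,110],[20,40,110],[40,80,110]],"yaw":[-0.1,-0.1,-0.1,-0.1,-0.1],"gripper":[255,255,255,255,255]}' 20
python3 -m creep '{"translation":[[20,36,0],[40,72,0],[60,108,0],[80,144,0],[90,170,0]],"yaw":[0,0,0,0,0],"gripper":[255,255,255,255,255]}'
python3 -m creep '{"translation":[[20,36,0],[40,72,0],[60,108,0],[80,144,0],[90,170,0]],"yaw":[0,0,0,0,0],"gripper":[255,255,255,255,255]}'
python3 -m creep '{"translation":[[20,36,0],[40,72,0],[60,108,0],[80,144,0],[90,170,0]],"yaw":[0,0,0,0,0],"gripper":[255,255,255,255,255]}'
python3 - <<'E'
from h import *
x,y,a=np.load('unit.npy');U=Rz(a)
o=ctrl.get_obs();print(U.T@(o['ee_pos']-[x,y,0])*1000,o['qpos'])
# planned TCP targets in unit frame (finger half width 8, tip 19 below TCP)
for th in(1.1,.8,.5,.2,0):
    r=.135; p=np.array([.075-r*np.cos(th)+.008*np.sin(th)+.008,.11,.11+r*np.sin(th)+.008*np.cos(th)+.019]); print(th,p.round(3),(U@p+[x,y,0]).round(3))
print('behind',(U@[.06,.115,.30]+[x,y,0]).round(3))
E
```

```text
time_s: 0.52
ee_pos: [0.1869, -0.4545, 0.3348]
eef_rot: [3.141, -0.0, 0.173]
force: [1.4, 0.2, -0.7]
grip_width: 0.064
time_s: 0.93
ee_pos: [0.2778, -0.282, 0.3347]
eef_rot: [3.141, -0.001, 0.174]
force: [0.5, -0.2, 0.3]
grip_width: 0.0308
time_s: 1.35
ee_pos: [0.3687, -0.1093, 0.3346]
eef_rot: [3.141, -0.001, 0.176]
force: [0.7, -1.0, 1.0]
grip_width: 0.0007
time_s: 1.77
ee_pos: [0.4596, 0.0636, 0.334]
eef_rot: [3.142, -0.0, 0.177]
force: [0.4, -0.9, 0.5]
grip_width: -0.0002
[-198.86253818   95.2018712   334.03945568] [ 5.85792241e-02  4.02214700e-02  1.57196655e+00 -4.55835626e-05
  1.52929022e+00  1.45252274e+00]
1.1 [0.029 0.11  0.253] [0.682 0.116 0.253]
0.8 [-0.005  0.11   0.231] [0.648 0.111 0.231]
0.5 [-0.032  0.11   0.201] [0.622 0.106 0.201]
0.2 [-0.048  0.11   0.164] [0.606 0.104 0.164]
0 [-0.052  0.11   0.137] [0.602 0.103 0.137]
behind [0.711 0.127 0.3  ]
```

```bash

python3 -m creep '{"translation":[[40,9,0],[80,18,0],[120,27,0],[160,36,0],[200,48,0]],"yaw":[0,0,0,0,0],"gripper":[255,255,255,255,255]}'
python3 -m creep '{"translation":[[25,6,0],[48,12,0],[48,12,-35],[48,12,-70],[48,12,-80]],"yaw":[0,0,0,0,0],"gripper":[255,255,255,255,255]}'
python3 - <<'E'
from h import *
x,y,a=np.load('unit.npy');U=Rz(a)
o=ctrl.get_obs();print(U.T@(o['ee_pos']-[x,y,0])*1000,o['qpos'],o['force'])
c=grab('scene'); cv2.imwrite('pics/s1.png',c['pixels'][...,::-1])
E
```

```text
time_s: 2.18
ee_pos: [0.6593, 0.1113, 0.3333]
eef_rot: [3.141, 0.001, 0.177]
force: [1.0, -0.1, 1.0]
grip_width: 0.0005
time_s: 2.6
ee_pos: [0.7063, 0.1232, 0.2462]
eef_rot: [-3.141, 0.01, 0.177]
force: [-0.4, 0.5, -1.8]
grip_width: 0.0004
[ 54.33602582 112.64950623 246.20201582] [ 1.21743419e-01  6.95303438e-01  8.93834535e-01 -1.42339129e-04
  1.56206675e+00  1.51578065e+00] [-0.40935995  0.50928693 -1.75659082]
```

View pics/s1.png

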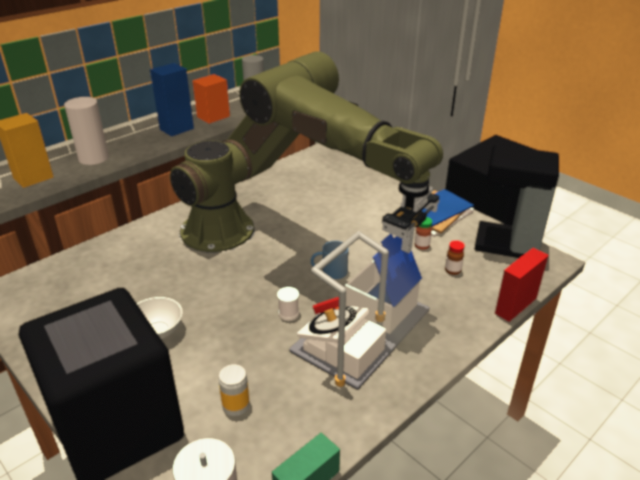

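```bash

python3 -m creep '{"translation":[[-25,-4,5],[-41,-7,-3],[-58,-10,-15],[-73,-12,-30],[-85,-14,-45]],"yaw":[0,0,0,0,0],"gripper":[255,255,255,255,255]}'
python3 -m creep '{"translation":[[-10,-2,-18],[-16,-3,-37],[-20,-3,-56],[-20,-3,-62],[-20,-3,-64]],"yaw":[0,0,0,0,0],"gripper":[255,255,255,255,255]}'
python3 - <<'E'
from h import *
x,y,a=np.load('unit.npy');U=Rz(a)
o=ctrl.get_obs();print(U.T@(o['ee_pos']-[x,y,0])*1000,o['force'])
E
```

```text
time_s: 3.07
ee_pos: [0.6207, 0.109, 0.2046]
eef_rot: [3.142, 0.006, 0.177]
force: [2.4, 0.1, 1.4]
grip_width: 0.0002
time_s: 3.48
ee_pos: [0.6009, 0.106, 0.1414]
eef_rot: [-3.142, 0.006, 0.177]
force: [-1.1, 0.2, 1.7]
grip_width: 0.0009
[-52.46980962 113.30781695 141.36813872] [-1.08516277  0.18361276  1.70111432]
```

```bash

python3 -m creep '{"translation":[[0,0,-3],[0,0,-5],[0,0,-5]],"yaw":[0,0,0],"gripper":[255,255,255]}'
python3 -m creep '{"translation":[[0,0,-2],[0,0,-3],[0,0,-3]],"yaw":[0,0,0],"gripper":[255,255,255]}'
```

```text
time_s: 3.73
ee_pos: [0.6016, 0.1061, 0.1373]
eef_rot: [3.142, 0.004, 0.177]
force: [0.4, -0.3, 0.7]
grip_width: 0.0006
time_s: 3.98
ee_pos: [0.6018, 0.1061, 0.137]
eef_rot: [3.141, 0.003, 0.177]
force: [-11.0, -1.7, 20.0]
grip_width: 0.0006
```

```bash

python3 -m creep '{"translation":[[0,0,30],[-10,0,60],[-40,-7,90],[-80,-14,90],[-110,-19,90]],"yaw":[0,0,0,0,0],"gripper":[255,255,255,255,255]}'
python3 - <<'E'
from h import *
from scipy.spatial.transform import Rotation as R
x,y,a=np.load('unit.npy');U=Rz(a)
c=pickle.load(open('scene.pkl','rb')); W=world(c); o=c['obs']
T=R.from_euler('xyz',o['eef_rot']).as_matrix(); L=(W-o['ee_pos'])@T  # tool coords
L=L.reshape(-1,3); L=L[np.isfinite(L).all(1)]
L=L[(np.abs(L[:,0])<.1)&(np.abs(L[:,1])<.12)&(L[:,2]<.03)&(L[:,2]>-.35)]
for z in np.arange(-.34,.03,.02):
    q=L[(L[:,2]>=z)&(L[:,2]<z+.02)]
    if len(q)>3: print(round(z,2),len(q),(q.min(0)*1e3).round(),(q.max(0)*1e3).round())
c=grab('top'); W=world(c); H=cv2.cvtColor(c['pixels'],cv2.COLOR_RGB2HSV)[...,0].astype(int)
m=np.zeros(H.shape,bool); m[150:255,265:350]=1
V=(W-[x,y,0])@U; q=V[m&(V[...,2]>.105)&(V[...,2]<.14)&(H>95)&(H<125)]; print('lid',len(q),q.min(0),q.max(0),np.polyfit(q[:,0],q[:,2],1))
cv2.imwrite('pics/t2.png',c['pixels'][...,::-1])
E
```

```text
time_s: 4.4
ee_pos: [0.4904, 0.0868, 0.2287]
eef_rot: [3.141, -0.0, 0.177]
force: [0.5, 0.3, 0.5]
grip_width: 0.0007
-0.32 28 [-100.  -22. -306.] [ -87.   16. -300.]
-0.3 1093 [-100.  -60. -300.] [  33.   62. -280.]
-0.28 893 [ -99.  -54. -280.] [  45.   70. -260.]
-0.26 614 [ -99.  -52. -260.] [  44.   66. -240.]
-0.24 374 [-100.  -49. -240.] [  41.   68. -220.]
-0.22 217 [ -91.  -26. -220.] [  37.   58. -200.]
-0.2 182 [ -30.  -18. -200.] [  36.   41. -180.]
-0.18 211 [ -36.  -42. -180.] [  40.   41. -160.]
-0.16 114 [ -32.  -31. -160.] [  35.   22. -140.]
-0.14 469 [ -33.  -89. -140.] [  37.   94. -120.]
-0.12 483 [ -34.  -89. -120.] [  38.   94. -100.]
-0.1 335 [ -33.  -78. -100.] [ 38.  86. -80.]
-0.08 27 [-72. -76. -80.] [ 32. 119. -60.]
-0.06 38 [  4. -13. -59.] [ 13. 120. -41.]
-0.04 46 [ -8. -16. -40.] [ 13. 118. -21.]
-0.02 170 [-57. -17. -20.] [ 14. 120.  -0.]
0.0 264 [-49. -33.   0.] [ 13. 120.  20.]
0.02 102 [-36. -33.  20.] [  5. 101.  30.]
lid 1751 [-0.06958792  0.01981709  0.10625077] [0.07824105 0.1697446  0.12871015] [-0.00078858  0.11686026]
```

```bash

python3 -m creep '{"translation":[[0,-35,0],[0,-70,0],[0,-105,0],[0,-140,0],[0,-175,0]],"yaw":[0.12,0.24,0.36,0.48,0.6],"gripper":[0,0,0,0,0]}'
python3 -m creep '{"translation":[[0,-30,0],[0,-60,0],[0,-87,0],[0,-87,0],[0,-87,0]],"yaw":[0.12,0.24,0.36,0.48,0.6],"gripper":[0,0,0,0,0]}'
python3 -m creep '{"translation":[[0,0,0],[0,0,0],[0,0,0],[40,0,0],[80,0,0]],"yaw":[0.12,0.24,0.36,0.36,0.36],"gripper":[0,0,0,0,0]}'
cat >> h.py <<'E'
ux,uy,ua=np.load('unit.npy');UR=Rz(ua)
def un(p): return UR.T@(np.asarray(p)-[ux,uy,0])
def wo(p): return UR@np.asarray(p)+[ux,uy,0]
E
python3 - <<'E'
from h import *
o=ctrl.get_obs();p=o['ee_pos'];print((un(p)*1e3).round(1),o['eef_rot'][2]-ua,o['grip_width'])
def go(f): return ((wo([f[0]-.053,f[1],.132])-p)*1e3).round()
print('start',go([-.072,-.160]),'closed',go([-.072,-.115]))
for th in np.arange(0,1.96,.2).tolist()+[1.88]:
    d=np.array([np.sin(th),-np.cos(th)]); P=-.028*np.array([np.cos(th),np.sin(th)])-.007*d
    C=np.array([-.03+co*P[0]-s*.056,-.1+P[1]])-np.array([np.sign(d[0])*.00625*(abs(d[0])>.3),d[1]/max(abs(d))*.008])
    print(round(th,2),(C*1e3).round(),go(C))
E
```

```text
time_s: 4.87
ee_pos: [0.4865, -0.0865, 0.2285]
eef_rot: [3.14, 0.003, 0.752]
force: [0.8, -0.3, -0.2]
grip_width: 0.0304
time_s: 5.28
ee_pos: [0.4865, -0.175, 0.2287]
eef_rot: [3.14, 0.003, 1.355]
force: [0.5, 0.9, -0.1]
grip_width: 0.0637
time_s: 5.7
ee_pos: [0.5671, -0.1753, 0.2299]
eef_rot: [3.139, 0.003, 1.715]
force: [-0.3, 0.0, 1.0]
grip_width: 0.0937
[-132.9 -158.3  229.9] 1.5467428347646248 0.09366376676733333
start [  8.  -0. -98.] closed [  1.  44. -98.]
0.0 [-78. -85.] [-11.  73. -98.]
0.2 [-79. -91.] [-11.  67. -98.]
0.4 [-85. -96.] [-16.  60. -98.]
0.6 [ -84. -102.] [-13.  55. -98.]
0.8 [ -81. -107.] [-10.  50. -98.]
1.0 [ -78. -115.] [ -6.  43. -98.]
1.2 [ -74. -120.] [ -1.  38. -98.]
1.4 [ -70. -125.] [  4.  35. -98.]
1.6 [ -65. -128.] [ 10.  32. -98.]
1.8 [ -60. -131.] [ 15.  31. -98.]
1.88 [ -57. -131.] [ 18.  30. -98.]
```

```bash

python3 -m creep '{"translation":[[8,0,-35],[8,0,-70],[8,0,-98],[8,0,-98],[8,0,-98]],"yaw":[0.024,0.024,0.024,0.024,0.024],"gripper":[0,0,0,0,0]}'
python3 -m creep '{"translation":[[-1,7,0],[-2,14,0],[-3,20,0],[-4,26,0],[-5,32,0]],"yaw":[0,0,0,0,0],"gripper":[0,0,0,0,0]}'
python3 -m creep '{"translation":[[-1,3,0],[-1,6,0],[-2,9,0],[-2,12,0],[-2,12,0]],"yaw":[0,0,0,0,0],"gripper":[0,0,0,0,0]}'
```

```text
time_s: 6.12
ee_pos: [0.575, -0.1752, 0.1319]
eef_rot: [3.14, 0.003, 1.739]
force: [0.8, -0.5, 1.4]
grip_width: 0.0944
time_s: 6.53
ee_pos: [0.5679, -0.1473, 0.1326]
eef_rot: [-3.138, 0.01, 1.736]
force: [-9.6, -35.1, -12.1]
grip_width: 0.0936
time_s: 6.95
ee_pos: [0.5652, -0.1359, 0.133]
eef_rot: [-3.136, 0.012, 1.736]
force: [-2.6, -7.9, -5.3]
grip_width: 0.0939
```

```bash

python3 -m creep '{"translation":[[0,2,0],[-1,4,0],[-1,4,0],[-1,4,0]],"yaw":[0,0,0,0],"gripper":[0,0,0,0]}'
python3 -m creep '{"translation":[[0,2,0],[-1,4,0],[-1,4,0],[-1,4,0]],"yaw":[0,0,0,0],"gripper":[0,0,0,0]}'
python3 - <<'E'
from h import *
o=ctrl.get_obs();print((un(o['ee_pos'])*1e3).round(1))
c=grab('wrist'); cv2.imwrite('pics/w1.png',c['pixels'][...,::-1])
c=grab('top'); cv2.imwrite('pics/t3.png',cv2.resize(c['pixels'][150:270,260:420],None,fx=5,fy=5,interpolation=cv2.INTER_CUBIC)[...,::-1])
E
```

```text
time_s: 7.28
ee_pos: [0.5639, -0.1324, 0.1334]
eef_rot: [-3.136, 0.014, 1.735]
force: [0.8, -8.1, -6.3]
grip_width: 0.0945
time_s: 7.62
ee_pos: [0.5636, -0.1316, 0.1335]
eef_rot: [-3.139, 0.02, 1.732]
force: [13.8, -27.6, -18.4]
grip_width: 0.0945
[-129.  -114.7  133.5]
```

View pics/w1.png

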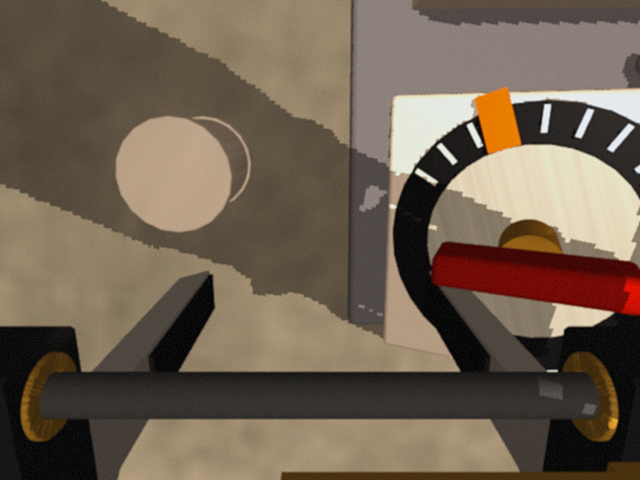

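```bash
cat >> h.py <<'E'
from scipy.spatial.transform import Rotation as Ro
def angle(n='wrist'):
    c=grab(n)
    if n=='wrist':
        o=c['obs']; T=np.eye(4);T[:3,:3]=Ro.from_euler('xyz',o['eef_rot']).as_matrix();T[:3,3]=o['ee_pos']
        M=np.linalg.inv(T@np.asarray(c['tool_from_camera'])); c['R'],c['t']=M[:3,:3],M[:3,3]
    W=world(c); h=cv2.cvtColor(c['pixels'],cv2.COLOR_RGB2HSV).astype(int)
    q=((h[...,0]<6)|(h[...,0]>174))&(h[...,1]>170)&(h[...,2]>70)
    L=(un_(W[q])-PC)@Rp; L=L[np.isfinite(L).all(1)]; L=L[(np.abs(L[:,2]-.056)<.006)&(np.hypot(L[:,0],L[:,1])<.05)]
    m=L[:,:2].mean(0); v=np.linalg.svd(L[:,:2]-m,full_matrices=False)[2][0]
    return c,len(L),m.round(4),np.arctan2(v[1],v[0])%np.pi
def un_(W): return (W-[ux,uy,0])@UR
E
python3 - <<'E'
from h import *
for n in('wrist','top'):
    c,k,m,a=angle(n); print(n,k,m,a,a-np.pi)
E
```

```text
wrist 7253 [0.003  0.0009] 0.0006319711328944601 -3.1409606824568987h.py:32: RuntimeWarning: Mean of empty slice.
  m=L[:,:2].mean(0); v=np.linalg.svd(L[:,:2]-m,full_matrices=False)[2][0]
  ret = um.true_divide(
Traceback (most recent call last):
  File "h.py", line 32, in angle
    m=L[:,:2].mean(0); v=np.linalg.svd(L[:,:2]-m,full_matrices=False)[2][0]
                         ~~~~~~~~~~~~~~~~~~~~~~~~~~~~~~~~~~~~~~~~~~~~~~~^^^
IndexError: index 0 is out of bounds for axis 0 with size 0
```

```bash

python3 -m creep '{"translation":[[1,-8,0],[-38,-15,0],[-42,9,0],[-46,32,0],[-46,32,0]],"yaw":[0,0,0,0,0],"gripper":[0,0,0,0,0]}'
python3 -m creep '{"translation":[[18,3,0],[37,7,0],[37,7,0]],"yaw":[0,0,0],"gripper":[0,0,0]}'
python3 - <<'E'
from h import *
c,k,m,a=angle(); p=c['obs']['ee_pos']; print((un(p)*1e3).round(1),c['obs']['eef_rot'],k,m,a)
h=cv2.cvtColor(c['pixels'],cv2.COLOR_RGB2HSV).astype(int); q=(h[...,0]>8)&(h[...,0]<20)&(h[...,1]>200)&(h[...,2]>150)
L=(un_(world(c)[q])-PC)@Rp; L=L[np.abs(L[:,2]-.007)<.006]; mm=np.median(L,0); print('mark',len(L),mm,np.arctan2(mm[1],mm[0]),np.hypot(*mm[:2]))
for C in([-78,-85],[-79,-91],[-85,-96],[-84,-102],[-81,-107],[-78,-115],[-74,-120],[-70,-125],[-65,-128],[-60,-131],[-57,-131]):
    print(C,((wo([C[0]/1e3-.053,C[1]/1e3,.133])-p)*1e3).round())
E
```

```text
time_s: 8.23
ee_pos: [0.517, -0.0968, 0.1346]
eef_rot: [-3.14, 0.02, 1.733]
force: [-0.3, 1.1, -0.4]
grip_width: 0.0939
time_s: 8.48
ee_pos: [0.5563, -0.089, 0.1357]
eef_rot: [3.141, 0.021, 1.735]
force: [-0.1, -0.2, -0.2]
grip_width: 0.094
[-129.   -71.5  135.7] [3.14091667 0.02055425 1.73471484] 647 [-0.0275  0.0028] 0.10936702304683528
mark 1647 [-0.01764751  0.05739603  0.00663182] 1.869091396996734 0.060047806819759714
[-78, -85] [  0. -14.  -3.]
[-79, -91] [  0. -20.  -3.]
[-85, -96] [ -5. -26.  -3.]
[-84, -102] [ -3. -31.  -3.]
[-81, -107] [  1. -36.  -3.]
[-78, -115] [  5. -43.  -3.]
[-74, -120] [ 10. -47.  -3.]
[-70, -125] [ 15. -52.  -3.]
[-65, -128] [ 20. -54.  -3.]
[-60, -131] [ 26. -56.  -3.]
[-57, -131] [ 29. -55.  -3.]
```

```bash

python3 -m creep '{"translation":[[0,-14,-3],[0,-20,-3],[-3,-26,-3],[-2,-31,-3],[1,-36,-3]],"yaw":[0,0,0,0,0],"gripper":[0,0,0,0,0]}'
python3 -m creep '{"translation":[[2,-3,0],[4,-7,0],[6,-9,0],[9,-11,0],[9,-11,0]],"yaw":[0,0,0,0,0],"gripper":[0,0,0,0,0]}'
python3 - <<'E'
from h import *
c,k,m,a=angle(); p=c['obs']['ee_pos']; print((un(p)*1e3).round(1),c['obs']['eef_rot'],k,m,a)
for C in([-74,-120],[-70,-125],[-65,-128],[-60,-131],[-57,-131]):
    print(C,((wo([C[0]/1e3-.053,C[1]/1e3,.133])-p)*1e3).round())
cv2.imwrite('pics/w2.png',c['pixels'][...,::-1])
E
```

```text
time_s: 8.95
ee_pos: [0.5549, -0.1256, 0.1325]
eef_rot: [-3.14, 0.018, 1.735]
force: [-7.9, 8.8, 9.3]
grip_width: 0.094
time_s: 9.37
ee_pos: [0.5624, -0.1385, 0.1328]
eef_rot: [-3.138, 0.018, 1.734]
force: [-10.3, -2.5, 5.7]
grip_width: 0.094
[-131.4 -121.2  132.8] [-3.13768332  0.01843544  1.73427749] 6849 [0.0046 0.007 ] 1.0515140529665432
[-74, -120] [4. 2. 0.]
[-70, -125] [ 9. -2.  0.]
[-65, -128] [14. -4.  0.]
[-60, -131] [20. -7.  0.]
[-57, -131] [23. -6.  0.]
```

View pics/w2.png

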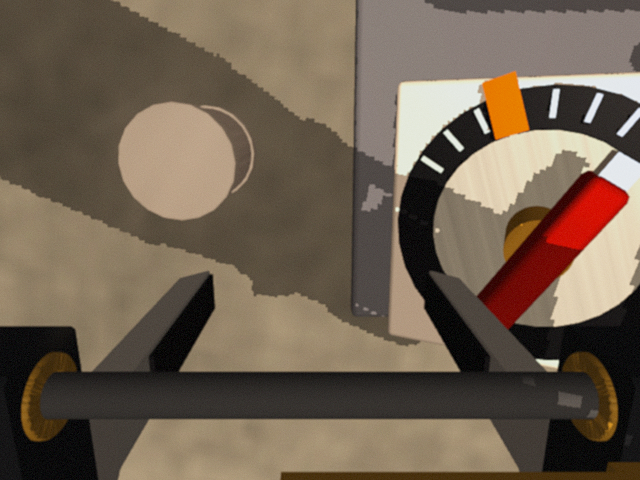

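```bash

python3 -m creep '{"translation":[[4,-1,0],[8,-3,0],[12,-4,0],[15,-5,0],[15,-5,0]],"yaw":[0,0,0,0,0],"gripper":[0,0,0,0,0]}'
python3 - <<'E'
from h import *
c,k,m,a=angle(); p=c['obs']['ee_pos']; print((un(p)*1e3).round(1),k,m,a)
E
```

```text
time_s: 9.83
ee_pos: [0.5762, -0.1453, 0.1334]
eef_rot: [-3.136, 0.019, 1.733]
force: [-8.2, -1.4, 6.6]
grip_width: 0.0941
[-118.9 -130.3  133.4] 7124 [0.0015 0.0056] 1.5200011617015383
```

```bash

python3 -m creep '{"translation":[[3,0,0],[6,1,0],[8,1,0],[8,1,0]],"yaw":[0,0,0,0],"gripper":[0,0,0,0]}'
python3 - <<'E'
from h import *
c,k,m,a=angle(); p=c['obs']['ee_pos']; print((un(p)*1e3).round(1),k,m,a)
E
```

```text
time_s: 10.22
ee_pos: [0.5826, -0.1462, 0.1339]
eef_rot: [-3.134, 0.02, 1.732]
force: [-13.1, -3.7, 9.3]
grip_width: 0.0942
[-112.8 -132.3  133.9] 7487 [0.0009 0.0039] 1.753204562483516
```

```bash

python3 -m creep '{"translation":[[3,0,0],[5,1,0],[5,1,0]],"yaw":[0,0,0],"gripper":[0,0,0]}'
python3 - <<'E'
from h import *
c,k,m,a=angle(); p=c['obs']['ee_pos']; print((un(p)*1e3).round(1),k,m,a)
E
```

```text
time_s: 10.52
ee_pos: [0.586, -0.1473, 0.1344]
eef_rot: [-3.132, 0.02, 1.731]
force: [-12.2, -4.5, 6.2]
grip_width: 0.0939
[-109.6 -133.9  134.4] 7692 [0.0009 0.0028] 1.8681040821616288
```

1.868 against a marker at 1.87. Now back away towards the robot, rise, and check.

```bash

python3 -m creep '{"translation":[[-10,-2,0],[-35,-6,0],[-60,-10,15],[-60,-10,50],[-60,-10,85]],"yaw":[0,0,0,0,0],"gripper":[0,0,0,0,0]}'
python3 -m creep '{"translation":[[-20,0,20],[-20,0,20],[-20,0,20]],"yaw":[0,0,0],"gripper":[0,0,0]}'
python3 - <<'E'
from h import *
c,k,m,a=angle(); print(k,m,a,c['obs']['force'])
h=cv2.cvtColor(c['pixels'],cv2.COLOR_RGB2HSV).astype(int); q=(h[...,0]>8)&(h[...,0]<20)&(h[...,1]>200)&(h[...,2]>150)
L=(un_(world(c)[q])-PC)@Rp; L=L[np.abs(L[:,2]-.007)<.006]; mm=np.median(L,0); print('mark',len(L),np.arctan2(mm[1],mm[0]))
cv2.imwrite('pics/w3.png',c['pixels'][...,::-1])
c=grab('top'); V=un_(world(c)); H=cv2.cvtColor(c['pixels'],cv2.COLOR_RGB2HSV)[...,0].astype(int)
m=np.zeros(H.shape,bool); m[150:255,265:350]=1
q=V[m&(V[...,2]>.105)&(V[...,2]<.14)&(H>95)&(H<125)]; print('lid',len(q),np.polyfit(q[:,0],q[:,2],1))
cv2.imwrite('pics/t4.png',c['pixels'][...,::-1])
E
```

```text
time_s: 10.98
ee_pos: [0.5236, -0.1584, 0.2197]
eef_rot: [-3.13, 0.019, 1.73]
force: [0.0, -0.4, 0.8]
grip_width: 0.0942
time_s: 11.23
ee_pos: [0.5029, -0.1595, 0.2408]
eef_rot: [-3.132, 0.02, 1.728]
force: [-0.6, 0.6, -0.9]
grip_width: 0.0937
2967 [0.0006 0.0007] 1.8557504688023279 [-0.62855099  0.60218587 -0.88127483]
mark 880 1.8717959492054266
lid 2721 [-0.00128757  0.11682123]
```

View pics/w3.png

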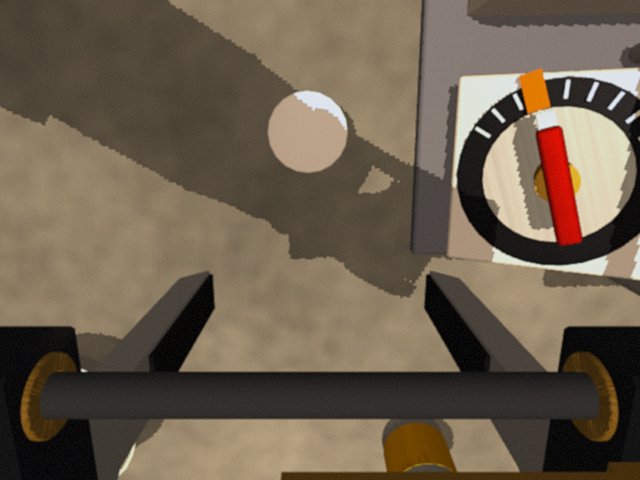

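View pics/t4.png

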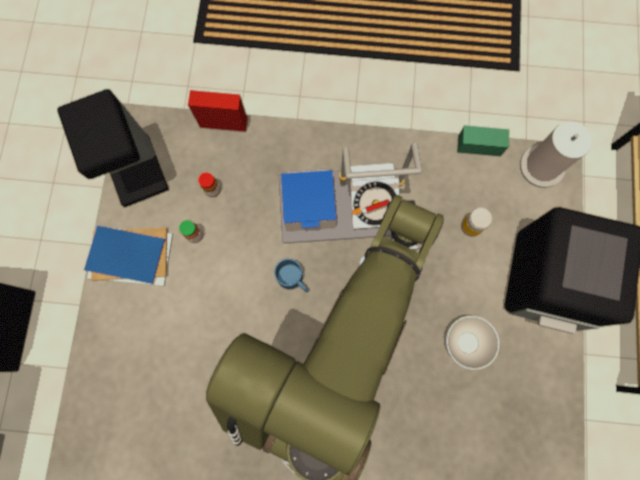

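The wrist view shows the white nose (545,118) at the orange tab (535,90), with the fingers clear. The top view shows the lid flat at (310,198) and the mug, jars, can and bowl at their original pixels. The arm hides the old cartridge there, but the wrist view shows it standing at (308,132).

```bash
python3 -c "
from station import ctrl
print(ctrl.hand_in())"
```

```text
the job is handed in; nothing more can be done
None
```

The job is handed in at about 11 s on the robot's clock, well under the 61 s limit; hand-in reports no verdict.

**What I did**
- **Lid:** I pushed it shut with closed fingers from behind its free edge, then pressed down until I felt 20 N.
- **Closing the valve:** The moves only allow turning about the vertical, so I could not come in along the panel's normal. Instead I turned the open gripper so its body passed under the pipe bar. I then pushed the handle's tail with one finger until it hit the stop.
- **Opening the valve:** I went round to the other side of the tail and pushed it anticlockwise to the marker, then backed away.

**Last checks**

| Check | Measured | Required |
|---|---|---|
| Lid tilt at the end | about 0.001 rad | below 0.04 |
| Valve at its stop | about 0.001 rad | below 0.05 |
| Valve to marker at the end | 1.856 vs 1.872 rad, so 0.016 off | within 0.12 |
| Force on the tool after backing away | about 1 N, same as the reading at the start | touching nothing |

- **Highest force:** The largest I read was about 37 N on the tool, while pushing the handle closed.
- **Other items:** The mug, jars, can and bowl look unmoved in the top view. The arm hid the old cartridge there; the wrist camera shows it standing, but I did not re-measure its position.
- **Failed check:** One angle reading from the top camera failed while the arm blocked its view, so the valve angles come from the wrist camera alone.

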